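# Hold the curing lamp over the glued phone

## Robot

A 6-joint arm with a two-finger parallel gripper is mounted at the origin on a cart in front of the work surface, level with it; the furniture and walls round the work are solid. World frame = base frame: x ahead of the robot, y to its left, z up, the work surface at z = 0. Lengths are in mm, angles in rad, forces in N, time in s.
With the tool pointing down it reaches from about 300 to 875 mm from the base axis. Payload 6.4 kg.
Tool frame: the origin (TCP) lies midway between the tips of the shut fingers; the grasp point (between the pads) lies 19 mm behind it; z points along the fingers, y is the line along which they close (so a half turn about z gives the same grasp; the last joint's range is limited). The gripper opens to 85 mm and grips with 20 to 120 N. Pads are 22 mm wide; open, the fingers measure 114 mm over their backs; the gripper's body (76 mm by 85 mm) begins 54 mm behind the grasp point. The pads swing forward as they close: fully open they stand 13 mm farther back than shut.
Start: joints at [1.095, 0.181, 1.607, -0, 1.354, -0.206], TCP at [153.247, 554.217, 196.588] pointing down, gripper open.
Joint ranges: [-2.99, 2.99], [-0.89, 2.07], [0.3, 2.58], [-1.14, 4.28], [0, 2.63], [-3.12, 3.12]. Speed limits (rad/s): [2.57, 2.57, 3.01, 3.14, 3.14, 3.14].

## Interface

Orientations are given as a rotation vector (axis times angle).
In Python, from bench import get_state, camera, job_done gives the robot as it stands. The module is installed in compiled form; this text tells all that it offers.
- The arm moves only by the tool send_rows, never from a script. Its arguments are lists of equal length, an entry for each row: "xyz": the shift along the tool's x, y, z in units of 30 mm (1.0 is 30 mm), a list of three; "turn": the turn about the tool's z in units of 5 degrees (1.0 is 5 degrees); "hand": the opening, from 0 (shut) to 1 (fully open). A call has 1 to 20 rows; each row is the pose to reach, as a shift and turn from the pose commanded when the call began, along the tool's axes at that moment; what a row does not reach only later rows make up. A row lasts 1/12 s, in which the tool goes at most 41.7 mm and 7.16 degrees, less where a joint would pass 70% of its speed; a pose out of reach is approached as far as the arm can. A call with a gripper value outside its range is refused whole. The fingers move at their own pace and stop on an object; the grip force is fixed at half the most. Time passes only in rows, so rows that repeat a pose let the fingers close. It gives the time, the measured TCP pose, the force, the opening and the grip force at its end, in the units of the state.
- get_state(): the state, without advancing time (a new reading comes with each control period).
- camera(name): name is "scene" or "side" or "wrist"; returns a dict with "frame" (480x640x3 uint8, blue, green, red), "depth" (480x640 float32, mm along the optical axis (not along the pixel's ray), 0 where there is no reading), "K" (3x3 intrinsics, pixels), "R" (3x3) and "t" (3): a world point X has camera coordinates R X + t; the wrist camera has in their place "T_tool_cam" (4x4, takes a point from camera to tool coordinates, whose origin is the TCP and whose axes are the flange's). Camera axes: x right, y down, z forward; pixel columns grow to the right and rows downward; lengths in mm; the calibration is good to about 2 mm. A picture is of the moment at which its call begins: read the wrist's pose just before it.
- job_done(): hands the job in; it is judged then, once.
The state is a dict: "time_s": time; "qpos": joint angles; "joint_velocities": joint speeds; "effort": joint torques, N m; "position": TCP position; "orientation": TCP orientation; "force": force on the tool from outside, world axes, zero at the start; "ft_torque": the same for the moment, N m; "opening": finger opening in mm; "grasp_force": force on a finger pad.
Only numpy, scipy, OpenCV 4.12 (cv2) and the standard library are available. Lean on these libraries where they do the work, as an engineer would, in place of code of your own. Each camera call takes 0.05 s, during which the arm holds its last target. There are 200 camera calls.

## Task

The phone has just been glued and must be cured under the hand-held UV lamp. First take the jar off the phone and set it down upright on the worktop beside the phone, clear of it, and let go of it; then pick the lamp up from its rest by its grip, carry it over the open carton without touching it, and hold it level just above the phone, one to two centimetres off its surface, centred on the phone and lined up lengthwise with it. Finish there while still holding the lamp in the air; the lamp must never touch the phone, and the phone, the carton, the bottle and the solder reel stay where they are.

Things in the scene. Friction and masses are not known exactly. Their poses are not given: they have to be found in the camera images.
- phone: black phone lying flat, loose, 142 (x) x 72 (y) x 9 mm thick, about 0.12 kg. Origin at the centre of its underside (on the worktop); x along its length, z up. It lies either left or right of the carton, with the lamp's rest on the other side.
- phone_top (a point): centre of the phone's upper face, 9 mm above its underside
- jar: small round jar of amber paste with a black screw lid, standing on the phone; 31 mm tall, body 36 mm and lid 38 mm in diameter (the lid takes the upper 13 mm), about 0.05 kg. Origin at the centre of its underside. It may be set down anywhere on the worktop (z = 0) that is clear of the phone.
- worktop (a point): a point on the worktop surface (z = 0) amid the work. A fixed blue mat 7 mm high lies on the right; its left edge runs from x 0.52, y -0.26 to x 0.82, y -0.11. The worktop's front edge runs back on the right: at x 0.40 there is surface for y above -0.12, at x 0.45 for y above -0.22, at x 0.50 for y above -0.33.
- lamp: hand-held UV curing lamp: black flat bar head 150 (x) x 44 (y) x 22 mm with the light window in its underside, and an upright grey grip on top, 84 (x) x 25 (y) mm, rising from 22 to 68 mm above the underside; about 0.16 kg, balanced at its middle. Origin at the centre of the underside (the window), x along its length, z up. Lies level on its rest, loose. The same either way round lengthwise.
- lamp_window (a point): centre of the lamp's underside, at the lamp's origin
- lamp_grip (a point): point to grip, on the centreline of the grey grip, 50 mm above the lamp's underside; grip across its 25 mm thickness (along the lamp's y)
- lamp_rest: fixed grey plastic rest on the worktop, 180 (x) x 62 (y) mm; the lamp lies on it with its underside 8 mm above the worktop, lengthwise along the rest, between two end lips that are 14 mm high above the worktop and leave 5 mm beyond each end of the lamp. Lift the lamp straight up. Origin at the centre of its underside.
- carton: open white carton tray with things in it, 250 (x) x 78 (y) x 50 mm high, loose, lying between the phone and the lamp's rest. Origin at the centre of its underside, x along its length.
- bottle: bystander: small bottle, 44 mm in diameter, 101 mm tall, standing behind the carton. Origin at the centre of its underside.
- reel: bystander: reel of solder wire, 52 mm in diameter, 29 mm tall, standing behind the work. Origin at the centre of its underside.
Not all that is in view belongs to the job. Leave any brown look-alike of the phone alone.

How it is judged:
By the outcome, as a careful person would: the job done as asked, in the order asked, and still so for the second after the job is handed in, while the arm keeps its last pose, push and grip.
It also fails if it takes over 54 s, if anything falls off the work surface, if the arm or the gripper's body presses on something with over 40 N, if the wrist force passes 120 N, or if a joint passes its speed limit or range.

## Working session

There is one attempt and no reset: what is moved stays moved. The work goes in short steps, Python scripts to look and compute and a tool call to move; the robot and the scene stay as the last step left them, time stands still between calls to the robot, and variables do not carry over. Pictures are saved under pics/ and viewed, at most 10 in all, crops included, and the job is handed in when it is done.

Besides the shell and the picture viewer there is one more tool, called after "Request:" as name(argument=value, ...) on one line, values as JSON. send_rows: Moves the arm, as the interface text tells. Its arguments: {"type":"object","properties":{"xyz":{"type":"array","items":{"type":"array","items":{"type":"number"}}},"turn":{"type":"array","items":{"type":"number"}},"hand":{"type":"array","items":{"type":"number"}}},"required":["xyz","turn","hand"]}

```bash
mkdir -p pics
cat > h.py <<'E'
import numpy as np, cv2
from bench import get_state, camera
from scipy.spatial.transform import Rotation as Ro
def pts(c, s=None):
    d=c["depth"]; K=c["K"]; v,u=np.mgrid[:480,:640]
    P=np.dstack([(u-K[0,2])*d/K[0,0],(v-K[1,2])*d/K[1,1],d])
    if "R" in c: W=(P-c["t"])@c["R"]
    else:
        T=c["T_tool_cam"]; W=P@T[:3,:3].T+T[:3,3]
        W=W@Ro.from_rotvec(s["orientation"]).as_matrix().T+s["position"]
    W[d==0]=np.nan
    return W
E
python3 - <<'E'
from h import *
s=get_state(); print(s["position"],s["orientation"],s["opening"],s["time_s"])
print(Ro.from_rotvec(s["orientation"]).as_matrix().round(3))
for n in ["scene","side"]:
    c=camera(n); cv2.imwrite(f"pics/{n}0.png",c["frame"]); np.savez(f"{n}0.npz",f=c["frame"],W=pts(c))
E
```

```text
[152.95424979 553.63126108 195.67275883] [-4.22479172e-01 -3.11241893e+00  2.65640123e-03] 85.5366830882612 0.0
[[-0.964  0.267 -0.001]
 [ 0.267  0.964 -0.002]
 [ 0.    -0.002 -1.   ]]
```

View pics/scene0.png

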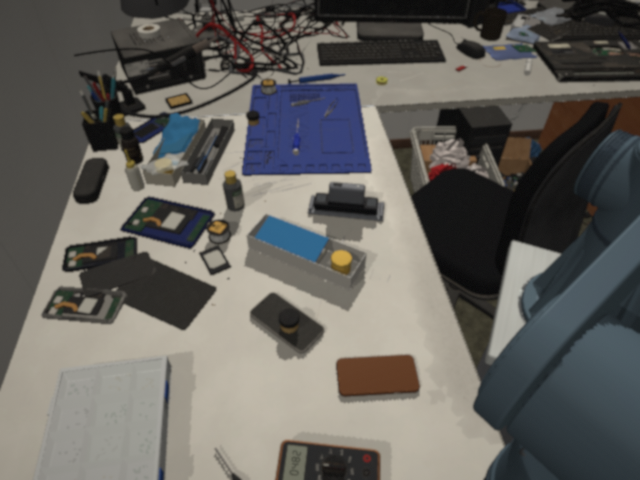

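View pics/side0.png

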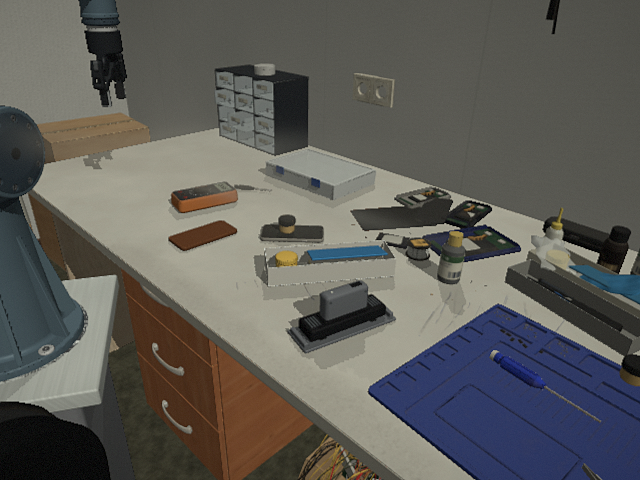

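The scene shows the black phone at (287,323) with the jar on it at (289,320). The carton is at (305,252), and the lamp on its rest is at (346,200). The bottle is at (233,190) and the reel at (218,230).
Phone candidates are the black one at (287,323), the brown one at (377,376), and the disassembled ones at (95,253), (83,304) and (168,221). The black one fits, because it has the jar on it and lies next to the carton.

Run:
```python
from h import *
A={n:np.load(n+"0.npz") for n in ["scene","side"]}
W=A["scene"]["W"]
for n,u,v in [("phone",270,315),("jarlid",289,315),("carton",300,245),("lampgrip",348,190),("bottle",232,177),("reel",218,226),("table",330,330),("brown",377,376)]:
    print(n,np.nanmedian(W[v-1:v+2,u-1:u+2].reshape(-1,3),axis=0).round())
W2=A["side"]["W"]
for n,u,v in [("phone",310,235),("jarlid",287,218),("carton",345,253),("lampgrip",345,288),("bottle",456,236),("reel",418,244),("table",330,400)]:
    print(n,np.nanmedian(W2[v-1:v+2,u-1:u+2].reshape(-1,3),axis=0).round())
im=cv2.resize(A["scene"]["f"][160:370,200:410],(600,600),interpolation=cv2.INTER_CUBIC); cv2.imwrite("pics/crop.png",im)
```

```text
phone [552. 244.   9.]
jarlid [508. 248.  40.]
carton [563.  78.  40.]
lampgrip [520. -93.  72.]
bottle [768.  -3.  97.]
reel [759.  91.  30.]
table [433. 224.  -1.]
brown [320. 284.   9.]
phone [555. 216.   9.]
jarlid [509. 249.  40.]
carton [584.  60.  45.]
lampgrip [ 531. -104.   76.]
bottle [775. -19.  99.]
reel [756.  87.  29.]
table [ 462. -260.    0.]
```

View pics/crop.png

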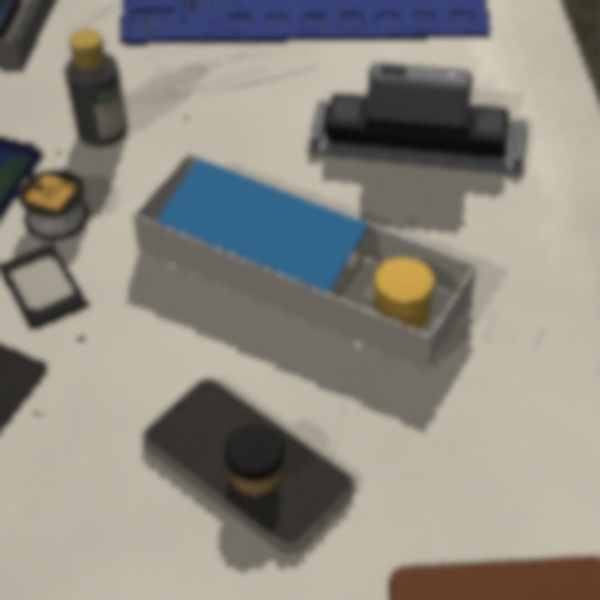

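The crop confirms it: the black phone at crop (250,460) carries the amber jar with the black lid, and the brown look-alike is separate at the bottom right. Next I'll fit footprints.

Run:
```python
from h import *
A={n:np.load(n+"0.npz") for n in ["scene","side"]}
P=[A[n]["W"].reshape(-1,3) for n in A]
def seg(name,c,r,z0,z1,both=True):
    for i,p in enumerate(P+[np.vstack(P)]):
        m=(np.hypot(p[:,0]-c[0],p[:,1]-c[1])<r)&(p[:,2]>z0)&(p[:,2]<z1)
        q=p[m]
        if len(q)<5: continue
        (x,y),(w,h),a=cv2.minAreaRect(q[:,:2].astype(np.float32))
        if w<h: w,h,a=h,w,a+90
        print(name,i,len(q),"c",round(x),round(y),"size",round(w),round(h),"ang",round((a+90)%180-90,1),"zmed",np.median(q[:,2]).round(1))
seg("phone",(520,240),95,5,12)
seg("jar",(508,248),35,34,45)
seg("carton",(540,75),150,35,56)
seg("grip",(525,-100),75,60,82)
seg("head",(525,-100),100,22,34)
seg("rest",(525,-100),110,4,16)
seg("bottle",(770,-10),40,60,110)
seg("reel",(757,89),40,20,35)
# detailed free-space
```

```text
phone 0 1860 c 516 244 size 143 73 ang -16.1 zmed 9.1
phone 1 862 c 519 243 size 142 75 ang -15.9 zmed 9.3
phone 2 2722 c 517 243 size 145 75 ang -15.9 zmed 9.1
jar 0 313 c 505 253 size 37 37 ang -65.4 zmed 40.1
jar 1 140 c 507 252 size 41 36 ang 77.4 zmed 39.9
jar 2 453 c 507 252 size 40 40 ang 89.6 zmed 40.0
carton 0 2422 c 553 72 size 252 83 ang -5.2 zmed 41.6
carton 1 1916 c 556 73 size 251 87 ang -4.5 zmed 40.7
carton 2 4338 c 554 72 size 254 87 ang -4.2 zmed 41.2
grip 0 412 c 526 -103 size 84 30 ang 15.0 zmed 73.9
grip 1 727 c 528 -105 size 83 28 ang 16.5 zmed 73.5
grip 2 1139 c 527 -103 size 85 31 ang 15.0 zmed 73.7
head 0 612 c 526 -102 size 150 47 ang 16.1 zmed 29.7
head 1 1128 c 529 -104 size 151 46 ang 16.4 zmed 29.6
head 2 1740 c 528 -102 size 153 49 ang 16.4 zmed 29.6
rest 0 552 c 506 -77 size 195 153 ang 27.3 zmed 7.3
rest 1 1200 c 529 -107 size 179 62 ang 14.0 zmed 6.6
rest 2 1752 c 507 -78 size 195 157 ang 24.4 zmed 6.7
bottle 0 322 c 772 -5 size 43 38 ang 37.9 zmed 75.7
bottle 1 466 c 777 -14 size 43 36 ang -24.4 zmed 75.9
bottle 2 788 c 776 -9 size 48 43 ang -57.2 zmed 75.9
reel 0 318 c 757 94 size 51 49 ang -58.3 zmed 28.8
reel 1 273 c 760 94 size 52 49 ang 63.3 zmed 28.9
reel 2 591 c 759 94 size 54 53 ang 33.9 zmed 28.9
```

Request:
send_rows(xyz=[[-1.0,-0.5,0.1],[-2.2,-1.0,0.3],[-3.4,-1.6,0.5],[-4.6,-2.1,0.7],[-5.8,-2.7,0.9],[-7.0,-3.3,1.1],[-8.2,-3.8,1.3],[-9.4,-4.4,1.6],[-10.6,-4.9,1.8],[-11.8,-5.5,2.0],[-12.8,-6.0,2.2],[-13.6,-6.3,2.4],[-14.04,-6.55,2.5],[-14.04,-6.55,2.5],[-14.04,-6.55,2.5],[-14.04,-6.55,2.5]], turn=[0,0,0,0,0,0,0,0,0,0,0,0,0,0,0,0], hand=[1,1,1,1,1,1,1,1,1,1,1,1,1,1,1,1])

```text
time_s: 1.43
position: [505.8, 253.4, 121.5]
orientation: [-0.421, -3.112, -0.0]
force: [-0.3, 1.0, 0.7]
opening: 85.2
grasp_force: 0.0
```

Run:
```python
from h import *
s=get_state(); c=camera("wrist"); cv2.imwrite("pics/w1.png",c["frame"]); p=pts(c,s).reshape(-1,3)
print(s["time_s"],s["position"],s["qpos"].round(2) if hasattr(s["qpos"],"round") else s["qpos"],s["force"])
R=Ro.from_rotvec(s["orientation"]).as_matrix(); print(R.round(3))
for nm,r,z0,z1,cc in [("phone",95,5,12,(517,243)),("jar",35,34,45,(507,252))]:
    q=p[(np.hypot(p[:,0]-cc[0],p[:,1]-cc[1])<r)&(p[:,2]>z0)&(p[:,2]<z1)]
    if len(q): print(nm,len(q),cv2.minAreaRect(q[:,:2].astype(np.float32)),np.median(q[:,2]))
for n in ["scene","side"]:
    q=np.load(n+"0.npz")["W"].reshape(-1,3); m=np.hypot(q[:,0]-531,q[:,1]-342)<70; print(n,m.sum(),np.nanpercentile(q[m,2],[1,50,99]))
```

```text
1.4333 [505.75494857 253.40153865 121.51022519] [ 0.25  0.24  1.7   0.    1.21 -1.05] [-0.31770418  0.97811083  0.68463556]
[[-0.964  0.266 -0.001]
 [ 0.266  0.964  0.   ]
 [ 0.001  0.    -1.   ]]
phone 10937 ((520.4136352539062, 243.96676635742188), (72.51122283935547, 141.50149536132812), 73.68233489990234) 10.123558829476494
jar 1957 ((509.4191589355469, 253.36700439453125), (37.76204299926758, 38.2115592956543), 75.13668823242188) 41.03001137790787
scene 4264 [-3.67313178 -0.51581928  8.47689148]
side 1391 [-754.1197451    -1.44379045    2.23204298]
```

View pics/w1.png

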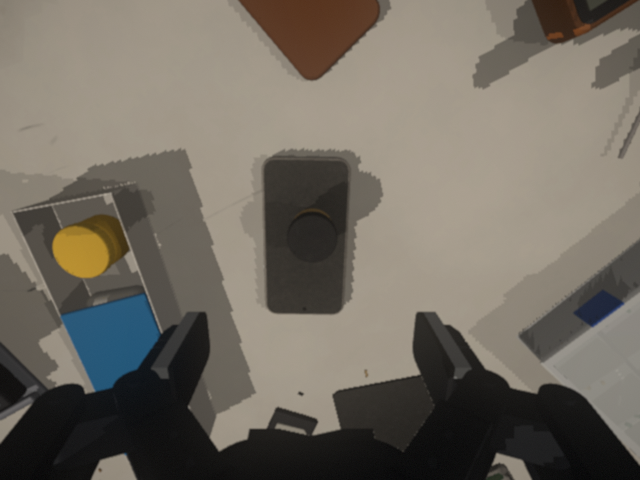

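The wrist view shows the jar at (312,235) on the phone, the carton clear at the left and the drop zone to the right of the phone empty. Descending.

Request:
send_rows(xyz=[[-0.09,0.01,0.5],[-0.09,0.01,1.2],[-0.09,0.01,1.9],[-0.09,0.01,2.5],[-0.09,0.01,3.0],[-0.09,0.01,3.3],[-0.09,0.01,3.5],[-0.09,0.01,3.65],[-0.09,0.01,3.65],[-0.09,0.01,3.65],[-0.09,0.01,3.65],[-0.09,0.01,3.65],[-0.09,0.01,3.65],[-0.09,0.01,3.65],[-0.09,0.01,3.65],[-0.09,0.01,3.65],[-0.09,0.01,3.65],[-0.09,0.01,3.65],[-0.09,0.01,3.65],[-0.09,0.01,3.65]], turn=[0,0,0,0,0,0,0,0,0,0,0,0,0,0,0,0,0,0,0,0], hand=[1,1,1,1,1,1,1,1,1,0.8,0.7,0.6,0.5,0.45,0.4,0.35,0.3,0.3,0.3,0.3])

```text
time_s: 3.15
position: [509.5, 252.1, 12.0]
orientation: [-0.422, -3.113, 0.0]
force: [0.1, -0.3, -0.1]
opening: 25.6
grasp_force: 0.0
```

Run:
```python
from h import *
s=get_state(); c=camera("wrist"); print(s["position"],s["opening"],s["grasp_force"],s["force"])
d=camera("side"); a=cv2.resize(d["frame"][150:300,200:400],(400,300))
cv2.imwrite("pics/w2.png",np.hstack([cv2.resize(c["frame"],(400,300)),a]))
W=pts(d);
for cc in [(515,250)]:
    q=W.reshape(-1,3); m=(np.hypot(q[:,0]-cc[0],q[:,1]-cc[1])<110)&(q[:,2]>-20); print(m.sum())
```

```text
[509.49364914 252.09748623  12.04586436] 25.631499896706163 0.0 [ 0.12613131 -0.27647163 -0.1455813 ]
9971
```

View pics/w2.png

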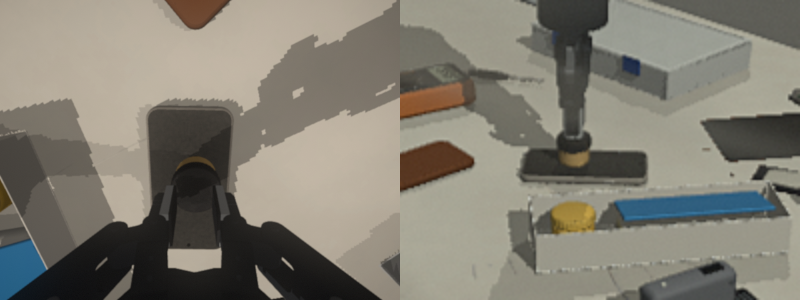

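The state says the fingers are at 25.6 mm with no grip force, although the lid is 38 mm. I'll check in depth where the fingers and jar really are.

Run:
```python
from h import *
s=get_state(); d=camera("side"); W=pts(d)
# column through the finger/jar
for u in (480,486,490):
    pass
f=d["frame"]
for v in range(200,246,2):
    print(v,[(tuple(np.nan_to_num(W[v,u]).round().astype(int)),tuple(int(k) for k in f[v,u])) for u in (283,287,291)])
cv2.imwrite("pics/s3.png",cv2.resize(f[170:250,240:340],(750,600),interpolation=cv2.INTER_CUBIC))
```

```text
200 [((np.int64(493), np.int64(211), np.int64(102)), (72, 79, 79)), ((np.int64(502), np.int64(211), np.int64(101)), (65, 72, 73)), ((np.int64(510), np.int64(209), np.int64(101)), (60, 65, 65))]
202 [((np.int64(493), np.int64(210), np.int64(98)), (68, 74, 74)), ((np.int64(501), np.int64(210), np.int64(97)), (67, 73, 74)), ((np.int64(513), np.int64(225), np.int64(89)), (58, 62, 63))]
204 [((np.int64(496), np.int64(227), np.int64(85)), (63, 71, 70)), ((np.int64(505), np.int64(226), np.int64(85)), (63, 71, 72)), ((np.int64(521), np.int64(260), np.int64(69)), (79, 85, 86))]
206 [((np.int64(496), np.int64(226), np.int64(81)), (64, 73, 73)), ((np.int64(505), np.int64(226), np.int64(80)), (68, 73, 74)), ((np.int64(516), np.int64(237), np.int64(74)), (84, 91, 91))]
208 [((np.int64(496), np.int64(228), np.int64(75)), (66, 73, 73)), ((np.int64(505), np.int64(226), np.int64(76)), (67, 73, 73)), ((np.int64(516), np.int64(236), np.int64(70)), (87, 92, 91))]
210 [((np.int64(496), np.int64(230), np.int64(70)), (63, 67, 67)), ((np.int64(505), np.int64(226), np.int64(71)), (65, 71, 71)), ((np.int64(51
[... 2625 characters left out ...]
4(502), np.int64(215), np.int64(8)), (80, 90, 91)), ((np.int64(510), np.int64(211), np.int64(9)), (75, 86, 87))]
240 [((np.int64(493), np.int64(215), np.int64(4)), (81, 90, 93)), ((np.int64(501), np.int64(212), np.int64(4)), (85, 95, 96)), ((np.int64(510), np.int64(210), np.int64(4)), (89, 99, 102))]
242 [((np.int64(493), np.int64(217), np.int64(-2)), (114, 127, 130)), ((np.int64(501), np.int64(212), np.int64(-1)), (117, 131, 131)), ((np.int64(510), np.int64(210), np.int64(-1)), (117, 131, 131))]
244 [((np.int64(491), np.int64(205), np.int64(-1)), (130, 144, 145)), ((np.int64(499), np.int64(203), np.int64(-1)), (129, 141, 146)), ((np.int64(507), np.int64(200), np.int64(0)), (141, 156, 159))]
```

View pics/s3.png

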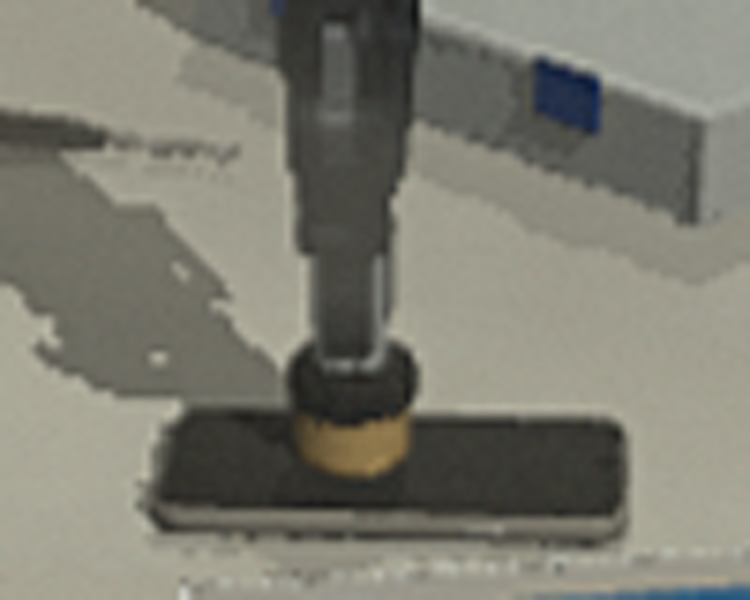

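The side view shows the fingertips at crop (345,365), just above the lid top (z about 48) rather than beside the lid, while the state's TCP z is 12. I'll check the fingertips in the tool frame using wrist depth.

Run:
```python
from h import *
s=get_state(); c=camera("wrist"); W=pts(c,s)
R=Ro.from_rotvec(s["orientation"]).as_matrix(); T=(W-s["position"])@R
print(s["qpos"],s["opening"]); print(c["T_tool_cam"].round(3))
q=T.reshape(-1,3)
f=q[(W.reshape(-1,3)[:,2]>14)&(abs(q[:,0])<60)&(abs(q[:,1])<60)]
for z in range(-80,10,5):
    g=f[(f[:,2]>=z)&(f[:,2]<z+5)]
    if len(g): print(z,len(g),"x",np.percentile(g[:,0],[2,50,98]).round(),"y",np.percentile(g[:,1],[2,25,75,98]).round())
for u in (255,265,275,310,345,360): print(u,[tuple(T[v,u].round().astype(int).tolist()) if c["depth"][v,u] else None for v in range(240,400,16)])
```

```text
[ 2.50756293e-01  4.00065073e-01  1.74516145e+00 -1.33633105e-05
  9.96416168e-01 -1.05018995e+00] 25.44025262469747
[[-0.00000e+00 -9.46000e-01 -3.25000e-01  8.34940e+01]
 [ 1.00000e+00 -1.00000e-03  1.00000e-03  8.90000e-02]
 [-1.00000e-03 -3.25000e-01  9.46000e-01 -1.77937e+02]
 [ 0.00000e+00  0.00000e+00  0.00000e+00  1.00000e+00]]
-80 824 x [-5. 11. 13.] y [-33. -20.  21.  33.]
-75 1006 x [-10.   6.  11.] y [-19. -14.  14.  19.]
-70 578 x [-10.  10.  11.] y [-26. -16.  16.  26.]
-65 664 x [-9.  7. 11.] y [-26. -17.  17.  26.]
-60 584 x [-10.   7.  11.] y [-26. -17.  17.  26.]
-55 518 x [-9.  7. 11.] y [-26. -17.  17.  26.]
-50 480 x [-9.  7. 11.] y [-26. -17.  17.  26.]
-45 340 x [-8. 10. 11.] y [-24. -16.  15.  24.]
-40 108 x [-10.   1.  11.] y [-18. -13.  13.  18.]
-35 171 x [-15.   1.  18.] y [-12.  -3.   8.  13.]
-30 4020 x [-16.   4.  19.] y [-14.  -6.   7.  16.]
-25 280 x [ 6. 17. 20.] y [-17.  -7.   9.  19.]
-20 150 x [ 7. 18. 20.] y [-16.  -8.   8.  18.]
-15 90 x [13. 17. 18.] y [-10.  -4.   6.  12.]
-10 189 x [ 9. 16. 18.] y [-13.  -6.   8.  15.]
-5 120 x [ 8. 16. 18.] 
[... 218 characters left out ...]
 1), (-6, -25, 2), (11, -19, -46), (10, -17, -58), (10, -16, -68), (8, -15, -74), (11, -14, -87), (16, -12, -100)]
275 [(22, -19, 3), (13, -19, 2), (4, -19, 2), (9, -16, -27), (12, -14, -47), (10, -14, -58), (8, -13, -65), (4, -13, -69), (-2, -13, -70), (-7, -13, -73)]
310 [(22, 0, 2), (18, 0, -9), (17, 0, -28), (10, 0, -29), (2, 0, -29), (-7, 0, -29), (-16, 0, -29), (-47, 0, 2), (-59, 0, 2), (-71, 0, 2)]
345 [(22, 18, 2), (13, 19, 2), (4, 19, 3), (10, 16, -29), (11, 14, -46), (11, 13, -58), (7, 13, -64), (2, 13, -66), (-5, 13, -66), (-10, 13, -69)]
360 [(23, 26, 1), (14, 27, 1), (4, 27, 2), (-5, 27, 1), (-16, 28, 2), (10, 19, -57), (10, 18, -68), (12, 16, -80), (12, 15, -87), (15, 13, -98)]
```

Both cameras agree that the real fingertips sit about 37 mm behind the reported TCP. The fingers are symmetric about it sideways, so the pads simply end above the lid. I'll open, go down about 35 mm more, and close while watching the force.

Request:
send_rows(xyz=[[0,0,0],[0,0,0],[0,0,0],[0,0,0],[0,0,0],[0,0,0],[0,0,0.3],[0,0,0.6],[0,0,0.8],[0,0,1.0],[0,0,1.15],[0,0,1.15],[0,0,1.15]], turn=[0,0,0,0,0,0,0,0,0,0,0,0,0], hand=[0.5,0.7,0.8,0.8,0.8,0.8,0.8,0.8,0.8,0.8,0.8,0.8,0.8])

```text
time_s: 4.43
position: [509.2, 252.0, -22.9]
orientation: [-0.422, -3.112, 0.001]
force: [0.4, -0.5, 0.5]
opening: 68.3
grasp_force: 0.0
```

Request:
send_rows(xyz=[[0,0,0],[0,0,0],[0,0,0],[0,0,0],[0,0,0],[0,0,0],[0,0,0],[0,0,0],[0,0,0],[0,0,0]], turn=[0,0,0,0,0,0,0,0,0,0], hand=[0.7,0.6,0.5,0.45,0.4,0.35,0.3,0.3,0.3,0.3])

```text
time_s: 5.27
position: [510.1, 252.4, -21.7]
orientation: [0.422, 3.112, 0.001]
force: [-0.9, 0.8, 6.2]
opening: 35.9
grasp_force: 59.8
```

Gripped, at 60 N. Lifting.

Request:
send_rows(xyz=[[0,0,-0.2],[0,0,-0.4],[0,0,-0.8],[0,0,-1.2],[0,0,-1.6],[0,0,-2.0],[0,0,-2.0],[0,0,-2.0]], turn=[0,0,0,0,0,0,0,0], hand=[0.3,0.3,0.3,0.3,0.3,0.3,0.3,0.3])

```text
time_s: 5.93
position: [510.5, 252.4, 39.0]
orientation: [0.422, 3.111, 0.002]
force: [-0.1, -0.6, -1.6]
opening: 35.4
grasp_force: 59.9
```

Run:
```python
from h import *
s=get_state(); print(s["position"],s["opening"],s["force"],s["grasp_force"])
d=camera("side"); c=camera("wrist"); W=pts(d); V=pts(c,s)
cv2.imwrite("pics/s4.png",np.hstack([cv2.resize(d["frame"][150:250,225:345],(400,333)),cv2.resize(c["frame"],(400,333))]))
f=d["frame"].astype(int); amber=((f[...,2]-f[...,0])>35)&(np.hypot(W[...,0]-509,W[...,1]-252)<40)
q=W[amber]; print("amber",len(q),np.nanpercentile(q,[2,50,98],axis=0).round(1).tolist())
p=np.vstack([V.reshape(-1,3)]); m=(np.hypot(p[:,0]-518,p[:,1]-244)<95)&(p[:,2]>5)&(p[:,2]<13); print(cv2.minAreaRect(p[m][:,:2].astype(np.float32)))
p=W.reshape(-1,3); m=(np.hypot(p[:,0]-518,p[:,1]-244)<95)&(p[:,2]>5)&(p[:,2]<13); print("side",cv2.minAreaRect(p[m][:,:2].astype(np.float32)))
```

```text
[510.53150919 252.41979895  39.04628567] 35.358467855912394 [-0.09124833 -0.6003256  -1.59193052] 59.87548767181579
amber 860 [[472.5, 238.6, -695.6], [498.4, 253.7, -609.6], [537.8, 277.3, -477.6]]
((520.7080688476562, 244.65853881835938), (72.26515197753906, 140.74559020996094), 73.6988754272461)
side ((519.05224609375, 242.64630126953125), (76.95496368408203, 141.7506103515625), 73.61022186279297)
```

View pics/s4.png

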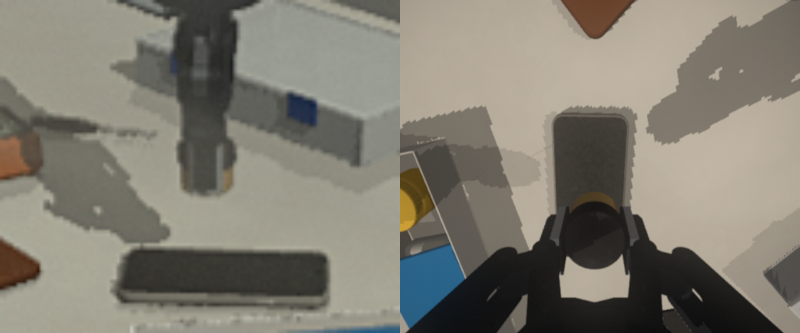

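The jar is lifted in the fingers and the phone has not moved. Carrying it 90 mm along tool +y and lowering.

Request:
send_rows(xyz=[[0,0.5,0],[0,1.1,0],[0,1.8,0],[0,2.4,0],[0,2.8,0],[0,3.1,0],[0,3.2,0],[0,3.2,0],[0,3.2,0.5],[0,3.2,1.0],[0,3.2,1.5],[0,3.2,1.8],[0,3.2,2.0],[0,3.2,2.1],[0,3.2,2.15],[0,3.2,2.2],[0,3.2,2.2],[0,3.2,2.2]], turn=[0,0,0,0,0,0,0,0,0,0,0,0,0,0,0,0,0,0], hand=[0.3,0.3,0.3,0.3,0.3,0.3,0.3,0.3,0.3,0.3,0.3,0.3,0.3,0.3,0.3,0.3,0.3,0.3])

```text
time_s: 7.53
position: [535.6, 344.9, -27.8]
orientation: [0.422, 3.112, 0.001]
force: [0.2, 0.2, 0.3]
opening: 35.5
grasp_force: 59.9
```

Request:
send_rows(xyz=[[0,0,0.03],[0,0,0.06],[0,0,0.08],[0,0,0.08]], turn=[0,0,0,0], hand=[0.3,0.3,0.3,0.3])

```text
time_s: 7.87
position: [535.1, 344.7, -30.8]
orientation: [0.422, 3.113, 0.0]
force: [0.9, -0.2, -0.4]
opening: 35.5
grasp_force: 60.0
```

Request:
send_rows(xyz=[[0,0,0.02],[0,0,0.04],[0,0,0.06],[0,0,0.06]], turn=[0,0,0,0], hand=[0.3,0.3,0.3,0.3])

```text
time_s: 8.2
position: [535.4, 344.8, -30.9]
orientation: [0.422, 3.113, -0.0]
force: [-4.5, -2.0, 12.1]
opening: 35.8
grasp_force: 60.9
```

Contact on the worktop. Easing off, releasing and rising.

Request:
send_rows(xyz=[[0,0,-0.03],[0,0,-0.04],[0,0,-0.04],[0,0,-0.04],[0,0,-0.04],[0,0,-0.04],[0,0,-0.04],[0,0,-0.3],[0,0,-0.9],[0,0,-1.8],[0,0,-2.8],[0,0,-3.9],[0,0,-5.0],[0,0,-6.0],[0,0,-6.0],[0,0,-6.0]], turn=[0,0,0,0,0,0,0,0,0,0,0,0,0,0,0,0], hand=[0.3,0.35,0.45,0.55,0.65,0.7,0.7,0.7,0.7,0.7,0.7,0.7,0.7,0.7,0.7,0.7])

```text
time_s: 9.53
position: [536.9, 345.4, 150.9]
orientation: [0.422, 3.108, 0.005]
force: [-1.1, 0.1, -1.3]
opening: 59.8
grasp_force: 0.0
```

Run:
```python
from h import *
s=get_state(); print(s["position"],s["opening"],s["force"]); print(Ro.from_rotvec(s["orientation"]).as_matrix().round(3)[:2])
for n in ["scene","side"]:
    p=pts(camera(n)).reshape(-1,3)
    for nm,r,z0,z1,cc in [("jar",35,26,36,(535,345)),("phone",95,5,12,(519,244)),("head",100,22,34,(527,-103)),("grip",75,60,82,(527,-103)),("carton",150,44,56,(554,72))]:
        q=p[(np.hypot(p[:,0]-cc[0],p[:,1]-cc[1])<r)&(p[:,2]>z0)&(p[:,2]<z1)]
        if len(q): print(n,nm,len(q),np.round(np.concatenate([np.atleast_1d(k) for k in cv2.minAreaRect(q[:,:2].astype(np.float32))]),1),np.percentile(q[:,2],[50,99]).round(1))
```

```text
[536.85221823 345.42728423 150.9240146 ] 59.76858896637031 [-1.08693781  0.06402987 -1.33942358]
[[-0.964  0.266  0.006]
 [ 0.266  0.964  0.002]]
scene jar 349 [530.7 344.   37.5  37.5  83.7] [30.9 33.7]
scene phone 2273 [517.  243.7  73.9 142.9  73.3] [ 9.  11.8]
scene head 624 [ 525.8 -101.   149.3   48.2   15.3] [29.5 33.8]
scene grip 406 [ 526.5 -103.    83.3   30.3   17.9] [73.6 79.2]
scene carton 711 [555.3  74.2  77.  215.4  85.5] [46.7 51.7]
side jar 110 [532.6 342.9  35.8  40.   22.2] [30.9 33.1]
side phone 1004 [527.  270.1 134.2 141.9  73.6] [ 9.3 11.6]
side head 1139 [ 529.5 -104.   150.9   45.6   16. ] [29.5 33.7]
side grip 731 [ 529.1 -104.6   83.3   26.    15.9] [73.6 78.3]
side carton 429 [561.2  63.2  57.4 205.   88.3] [47.6 50.9]
```

The jar stands upright at (532,344) with its top at 31 mm, and the phone is unmoved. Moving above the lamp and turning to align.

Request:
send_rows(xyz=[[-0.2,-0.8,0],[-0.5,-1.8,0],[-0.75,-3.0,0],[-1.05,-4.2,0],[-1.35,-5.4,0],[-1.65,-6.6,0],[-1.95,-7.8,0],[-2.25,-9.0,0],[-2.55,-10.2,0],[-2.85,-11.4,0],[-3.15,-12.5,0],[-3.4,-13.4,0],[-3.6,-14.1,0],[-3.69,-14.5,0],[-3.69,-14.5,0],[-3.69,-14.5,0],[-3.69,-14.5,0]], turn=[-0.3,-0.8,-1.3,-1.8,-2.3,-2.8,-3.4,-4.0,-4.5,-5.0,-5.5,-5.9,-6.2,-6.3,-6.3,-6.3,-6.3], hand=[0.7,0.7,0.7,0.7,0.7,0.7,0.7,0.7,0.7,0.7,0.7,0.7,0.7,0.7,0.7,0.7,0.7])

```text
time_s: 11.05
position: [525.1, -103.1, 146.3]
orientation: [0.438, -3.109, -0.003]
force: [-0.1, -1.0, 0.9]
opening: 60.1
grasp_force: 0.0
```

```bash
cat > m.py <<'E'
from h import *
s=get_state(); c=camera("wrist"); p=pts(c,s).reshape(-1,3); R=Ro.from_rotvec(s["orientation"]).as_matrix()
print(s["time_s"],s["position"].round(1),np.round(s["qpos"],2),s["opening"]); print(R.round(3)[:2],"yaw",np.degrees(np.arctan2(R[1,0],R[0,0])))
for nm,r,z0,z1,cc in [("head",100,22,36,(528,-103)),("grip",70,70,82,(528,-103))]:
    q=p[(np.hypot(p[:,0]-cc[0],p[:,1]-cc[1])<r)&(p[:,2]>z0)&(p[:,2]<z1)]
    if len(q)<9: continue
    b=cv2.minAreaRect(q[:,:2].astype(np.float32)); t=(np.array([*b[0],0])-s["position"])@R
    print(nm,len(q),b,np.median(q[:,2]),"tool units",t[:2]/30)
E
python3 m.py
```

```text
11.05 [ 525.1 -103.1  146.3] [-0.42  0.15  1.75  0.    1.24 -2.27] 60.066596656607416
[[-0.961 -0.276 -0.002]
 [-0.276  0.961  0.001]] yaw -163.96776839694482
head 4818 ((530.2843017578125, -102.59689331054688), (148.50991821289062, 44.11151885986328), 15.849137306213379) 30.727291089490073 tool units [-0.17857581 -0.04091552]
grip 3494 ((529.7615356445312, -102.72453308105469), (81.74586486816406, 24.975284576416016), 15.841710090637207) 76.31834050011093 tool units [-0.16065299 -0.0401922 ]
```

Aligned to within 0.2°. Descending on the grip and closing.

Request:
send_rows(xyz=[[-0.17,-0.04,0.5],[-0.17,-0.04,1.3],[-0.17,-0.04,2.1],[-0.17,-0.04,2.9],[-0.17,-0.04,3.6],[-0.17,-0.04,4.1],[-0.17,-0.04,4.5],[-0.17,-0.04,4.7],[-0.17,-0.04,4.8],[-0.17,-0.04,4.8],[-0.17,-0.04,4.8],[-0.17,-0.04,4.8]], turn=[0,0,0,0,0,0,0,0,0,0,0,0], hand=[0.7,0.7,0.7,0.7,0.7,0.7,0.7,0.7,0.7,0.7,0.7,0.7])

```text
time_s: 12.1
position: [532.0, -104.1, 4.4]
orientation: [-0.438, 3.109, -0.002]
force: [0.2, -0.1, -0.2]
opening: 59.6
grasp_force: 0.0
```

Request:
send_rows(xyz=[[0,0,0],[0,0,0],[0,0,0],[0,0,0],[0,0,0],[0,0,0],[0,0,0],[0,0,0],[0,0,0]], turn=[0,0,0,0,0,0,0,0,0], hand=[0.6,0.5,0.42,0.36,0.3,0.2,0.15,0.15,0.15])

```text
time_s: 12.85
position: [531.2, -103.9, 3.6]
orientation: [-0.438, 3.111, -0.0]
force: [-0.8, 1.1, 3.4]
opening: 24.6
grasp_force: 59.2
```

Gripped at 24.6 mm. Lifting straight up.

Request:
send_rows(xyz=[[0,0,-0.1],[0,0,-0.3],[0,0,-0.7],[0,0,-1.2],[0,0,-1.8],[0,0,-2.4],[0,0,-3.0],[0,0,-3.3],[0,0,-3.5],[0,0,-3.5],[0,0,-3.5]], turn=[0,0,0,0,0,0,0,0,0,0,0], hand=[0.15,0.15,0.15,0.15,0.15,0.15,0.15,0.15,0.15,0.15,0.15])

```text
time_s: 13.77
position: [530.8, -103.8, 108.1]
orientation: [0.438, -3.111, -0.0]
force: [-0.3, 0.1, -1.2]
opening: 24.3
grasp_force: 58.8
```

```bash
cat > l.py <<'E'
from h import *
s=get_state(); R=Ro.from_rotvec(s["orientation"]).as_matrix(); P=s["position"]
print(s["time_s"],P.round(1),np.round(s["qpos"],2),s["opening"],np.round(s["force"],1),"yaw",np.degrees(np.arctan2(R[1,0],R[0,0])).round(2))
for n in ["scene","side","wrist"]:
    p=pts(camera(n),s).reshape(-1,3); t=(p-P)@R
    # lamp head top sits ~27 mm behind TCP (tool z -26)
    m=(abs(t[:,0])<95)&(abs(t[:,1])<45)&(t[:,2]>-34)&(t[:,2]<-8); q=t[m]
    if len(q)>20: print(n,"head",len(q),cv2.minAreaRect(q[:,:2].astype(np.float32)),np.percentile(q[:,2],[2,50,98]).round(1))
    m=(abs(t[:,0])<73)&(abs(t[:,0])>47)&(abs(t[:,1])<20)&(t[:,2]>-36)&(t[:,2]<-16); q=t[m]
    if len(q)>20:
        A=np.c_[q[:,:2],np.ones(len(q))]; top=q[:,2]<np.percentile(q[:,2],60); k=np.linalg.lstsq(A[top],q[top,2],rcond=None)[0]
        print("  top plane tool z",k.round(4))
    q=p[(np.hypot(p[:,0]-519,p[:,1]-244)<92)&(p[:,2]>5)&(p[:,2]<13)]
    if len(q)>20: b=cv2.minAreaRect(q[:,:2].astype(np.float32)); print("  phone",len(q),b,np.median(q[:,2]).round(1))
    if n=="wrist": np.save("lastw.npy",t)
E
python3 l.py
```

```text
13.7667 [ 530.8 -103.8  108.1] [-0.41  0.2   1.77 -0.    1.17 -2.26] 24.278768551731734 [-0.3  0.1 -1.2] yaw -163.96
scene head 984 ((4.252876281738281, 2.212839126586914), (149.7792205810547, 48.87987518310547), 0.8859590888023376) [-32.5 -25.2  -8.9]
  top plane tool z [-4.10000e-03 -1.30000e-02 -2.73876e+01]
  phone 2315 ((517.4595336914062, 245.2018280029297), (76.77534484863281, 142.7665557861328), 74.33000946044922) 9.1
side head 1754 ((2.08148193359375, -0.5151786804199219), (46.416343688964844, 150.6696014404297), 89.61042022705078) [-32.4 -24.2  -8.7]
  top plane tool z [ 5.00000e-04 -2.60000e-03 -2.62823e+01]
  phone 991 ((526.3646850585938, 268.83953857421875), (130.42796325683594, 141.55966186523438), 73.92890930175781) 9.3
wrist head 11094 ((0.41037750244140625, 0.000278472900390625), (149.3048858642578, 44.252620697021484), 0.15606167912483215) [-30.4 -27.1 -23.1]
  top plane tool z [-1.40000e-03 -1.00000e-03 -2.75985e+01]
  phone 1307 ((571.6222534179688, 206.95870971679688), (69.97650146484375, 29.936792373657227), 30.75646209716797) 10.9
```

The lamp is held level and centred (0.4 mm) in the fingers. All cameras agree the phone is at about (520.9, 244.3) in the robot frame, yaw -16.3°. Carrying it over the carton with the underside at about 112 mm.

Request:
send_rows(xyz=[[-0.1,0.4,0],[-0.3,1.1,0],[-0.5,2.0,0],[-0.75,2.9,0],[-1.0,3.8,0],[-1.2,4.7,0],[-1.45,5.6,0],[-1.65,6.5,0],[-1.9,7.4,0],[-2.1,8.3,0],[-2.35,9.2,0],[-2.55,10.0,0],[-2.7,10.6,0],[-2.8,11.0,0],[-2.89,11.24,0],[-2.89,11.24,0],[-2.89,11.24,0],[-2.89,11.24,0]], turn=[0.2,0.6,1.1,1.6,2.1,2.6,3.1,3.6,4.1,4.6,5.1,5.6,6.0,6.3,6.47,6.47,6.47,6.47], hand=[0.15,0.15,0.15,0.15,0.15,0.15,0.15,0.15,0.15,0.15,0.15,0.15,0.15,0.15,0.15,0.15,0.15,0.15])

```text
time_s: 15.42
position: [520.9, 243.6, 107.7]
orientation: [-0.445, -3.109, 0.001]
force: [-0.1, 0.7, -2.6]
opening: 24.0
grasp_force: 59.0
```

```bash
sed -i 's/q=p\[(np.hypot(p\[:,0\]-519,p\[:,1\]-244)<92)/q=p[(abs((p-[519,244,0])@[.96,-.28,0])<90)\&(abs((p-[519,244,0])@[.28,.96,0])<50)/' l.py; python3 l.py
python3 - <<'E'
from h import *
c=camera("wrist"); d=camera("side"); cv2.imwrite("pics/w5.png",np.hstack([cv2.resize(c["frame"],(400,300)),cv2.resize(d["frame"][100:310,180:460],(400,300))]))
E
```

```text
15.4167 [520.9 243.6 107.7] [ 0.23  0.28  1.68 -0.    1.18 -1.06] 24.0178861999008 [-0.1  0.7 -2.6] yaw 163.71
scene head 1210 ((4.240867614746094, -0.1815929412841797), (44.2989387512207, 149.0795440673828), 89.56267547607422) [-31.4 -25.2  -9.3]
  top plane tool z [-1.70000e-03 -2.00000e-04 -2.69889e+01]
  phone 2273 ((516.5347900390625, 243.54730224609375), (72.53440856933594, 142.89463806152344), 73.55741119384766) 9.1
side head 954 ((1.4225082397460938, -4.1220550537109375), (49.65523910522461, 148.11810302734375), 88.88500213623047) [-32.6 -23.6  -8.7]
  top plane tool z [-0.00000e+00 -6.10000e-03 -2.72092e+01]
  phone 972 ((518.8936767578125, 242.58709716796875), (76.33524322509766, 141.57606506347656), 74.07947540283203) 9.3
wrist head 11077 ((0.8438949584960938, 0.11023330688476562), (148.62413024902344, 44.17757034301758), 0.09919577836990356) [-30.4 -27.1 -22.9]
  top plane tool z [-1.60000e-03 -1.40000e-03 -2.75605e+01]
  phone 234 ((453.5259094238281, 264.07098388671875), (63.35071563720703, 2.7970268726348877), 73.05746459960938) 8.7
```

View pics/w5.png

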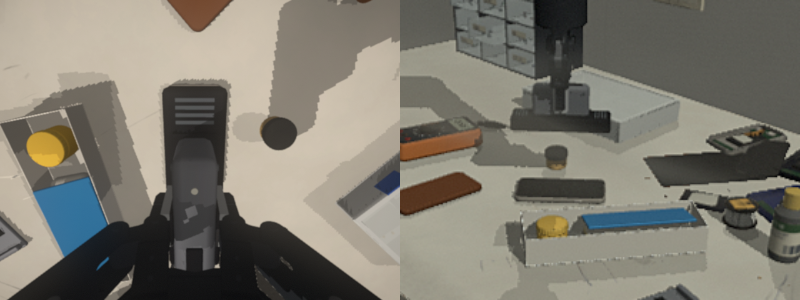

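The lamp is centred over the phone in every camera, to within about 1 mm. The jar stands clear at (278,133) in the wrist view and the carton is untouched. Descending to a gap of about 15 mm.

Request:
send_rows(xyz=[[0,0,0.3],[0,0,0.8],[0,0,1.3],[0,0,1.8],[0,0,2.2],[0,0,2.5],[0,0,2.7],[0,0,2.83],[0,0,2.9],[0,0,2.94],[0,0,2.94],[0,0,2.94],[0,0,2.94],[0,0,2.94]], turn=[0,0,0,0,0,0,0,0,0,0,0,0,0,0], hand=[0.15,0.15,0.15,0.15,0.15,0.15,0.15,0.15,0.15,0.15,0.15,0.15,0.15,0.15])

```text
time_s: 16.83
position: [521.6, 244.3, 20.7]
orientation: [0.445, 3.109, 0.001]
force: [0.0, -0.2, -2.0]
opening: 24.6
grasp_force: 59.0
```

```bash
python3 l.py
python3 - <<'E'
from h import *
for n in ["scene","side"]:
    p=pts(camera(n)).reshape(-1,3); u=(p-[519,244,0])@np.array([.96,-.28,0]); w=(p-[519,244,0])@np.array([.28,.96,0])
    m=(abs(u)<85)&(abs(w)<60)&(p[:,2]>3)&(p[:,2]<60); h,e=np.histogram(p[m,2],bins=np.arange(3,60,3)); print(n,dict(zip(e.astype(int).tolist(),h.tolist())))
    q=p[(np.hypot(p[:,0]-532,p[:,1]-344)<35)&(p[:,2]>26)&(p[:,2]<36)]
    if len(q)>9: print("jar",cv2.minAreaRect(q[:,:2].astype(np.float32)))
d=camera("side"); cv2.imwrite("pics/s6.png",cv2.resize(d["frame"][170:300,220:420],(800,520),interpolation=cv2.INTER_CUBIC))
E
```

```text
16.8333 [521.6 244.3  20.7] [ 0.23  0.4   1.72 -0.    1.02 -1.05] 24.55155601957363 [ 0.  -0.2 -2. ] yaw 163.7
scene head 980 ((4.044197082519531, -0.8991146087646484), (45.03638458251953, 150.1862335205078), 89.81204223632812) [-31.1 -25.   -9.8]
  top plane tool z [-1.40000e-03  4.90000e-03 -2.72356e+01]
  phone 871 ((514.9767456054688, 265.6485900878906), (149.7039337158203, 66.58149719238281), 2.7868082523345947) 9.0
side head 906 ((2.1121673583984375, -3.6172046661376953), (46.6053466796875, 148.87461853027344), 89.18437957763672) [-32.9 -24.1  -8.8]
  top plane tool z [-1.00000e-03  2.60000e-03 -2.69065e+01]
  phone 731 ((515.8953857421875, 232.20806884765625), (56.790767669677734, 141.98789978027344), 73.42767333984375) 9.2
wrist head 11090 ((0.38177490234375, 0.060039520263671875), (149.60475158691406, 44.12652587890625), 0.15319861471652985) [-30.4 -27.1 -23.1]
  top plane tool z [-1.70000e-03 -1.30000e-03 -2.75649e+01]
  phone 5108 ((500.2150573730469, 250.19430541992188), (72.33372497558594, 99.04132843017578), 73.56502532958984) 10.2
scene {3: 97, 6: 432, 9: 391, 12: 11, 15: 0, 18: 0, 21: 0, 24: 3, 27: 27, 30: 60, 33: 67, 36: 64, 39: 67, 42: 152, 45: 402, 48: 125, 51: 21, 54: 26}
jar ((531.3363647460938, 343.9927062988281), (37.718238830566406, 38.665592193603516), 48.74855422973633)
side {3: 67, 6: 282, 9: 425, 12: 1, 15: 0, 18: 0, 21: 0, 24: 18, 27: 69, 30: 83, 33: 83, 36: 80, 39: 97, 42: 92, 45: 277, 48: 106, 51: 42, 54: 44}
```

View pics/s6.png

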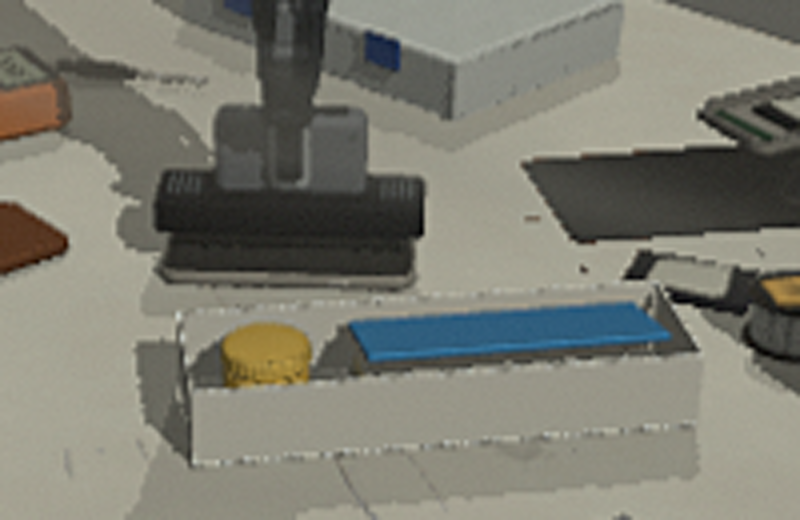

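The lamp hovers level over the phone with a gap of about 16.5 mm and nothing else disturbed. One small trim to centre the gap, then I'll hand in.

Request:
send_rows(xyz=[[0.01,0,0.02],[0.02,0,0.05],[0.02,0,0.05],[0.02,0,0.05],[0.02,0,0.05],[0.02,0,0.05]], turn=[0,0,0,0,0,0], hand=[0.15,0.15,0.15,0.15,0.15,0.15])

```text
time_s: 17.63
position: [520.7, 244.3, 18.7]
orientation: [-0.446, -3.11, 0.0]
force: [-0.0, 0.2, -1.4]
opening: 24.2
grasp_force: 59.0
```

```bash
python3 -c "
from bench import *
s=get_state(); print(s['time_s'],s['position'],s['grasp_force'],s['force']); print(job_done())"
```

```text
17.6333 [520.6621553  244.33748293  18.65891873] 59.00454103946686 [-0.01805546  0.18704602 -1.39912398]
the job is handed in; nothing more can be done
None
```

I set the jar upright on the worktop, about 40 mm clear of the phone, and handed the job in at 17.6 s with the lamp held level and lengthwise about 15 mm above the phone, centred to within about 1 mm; no verdict came back.

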